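# Square up the spacers and present the offset lever over its mount

## Robot

A 6-joint arm with a two-finger parallel gripper is mounted at the origin on a cart in front of the work surface, level with it; the furniture and walls round the work are solid. World frame = base frame: x ahead of the robot, y to its left, z up, the work surface at z = 0. Lengths are in mm, angles in degrees, forces in N, time in s.
With the tool pointing down it reaches from about 350 to 850 mm from the base axis. Payload 8.1 kg.
Tool frame: the origin (TCP) lies midway between the tips of the shut fingers; the grasp point (between the pads) lies 19 mm behind it; z points along the fingers, y is the line along which they close (so a half turn about z gives the same grasp; the last joint's range is limited). The gripper opens to 85 mm and grips with 20 to 120 N. Pads are 22 mm wide; open, the fingers measure 114 mm over their backs; the gripper's body (76 mm by 85 mm) begins 54 mm behind the grasp point. The pads swing forward as they close: fully open they stand 13 mm farther back than shut.
Start: joints at [-77.773, 7.471, 85.268, -0, 87.261, -4.893], TCP at [176.644, -573.413, 231.292] pointing down, gripper open.
Joint ranges: [-169.43, 169.43], [-51.17, 129.36], [1.28, 143.12], [-76.62, 256.62], [0, 156.53], [-152.29, 152.29]. Speed limits (degrees/s): [136.94, 136.94, 159.86, 180, 180, 180].

## Interface

Orientations are given as [roll, pitch, yaw] about the fixed x, y, z axes, in that order (R = Rz(yaw) Ry(pitch) Rx(roll)).
In Python, from bench import sense, snapshot, camera_params, hand_in, masks_of, pinpoint gives the robot as it stands.
- The arm moves only by the tool step_arm, never from a script. Its argument "targets" is a list of rows, each an object with "angular": the turn, a rotation vector about the tool's x, y, z scaled (see below), a list of three; "dp": the shift along the tool's x, y, z scaled (see below), a list of three; "fingers": the closure, from 0 (fully open) to 1 (shut). A call has exactly 8 rows; each row is the pose to reach, as a shift and turn from the pose commanded when the call began, along the tool's axes at that moment, turning the shorter way round; what a row does not reach only later rows make up. The controller multiplies each number of a shift by 0.2 m and each number of a turn by 180 degrees. A row lasts 1/8 s, in which the tool goes at most 62.5 mm and 10.7 degrees, less where a joint would pass 70% of its speed; a pose out of reach is approached as far as the arm can. A call with a number of a shift or a turn outside -1 to 1 is refused whole. A call with a gripper value outside its range is refused whole. The fingers move at their own pace and stop on an object; "newtons" is the grip in N (left out, the last holds). Time passes only in rows, so rows that repeat a pose let the fingers close, or fill a call up. It gives the time, the measured TCP pose, the force, the opening and the grip force at its end, in the units of the state.
- sense(): the state, without advancing time (a new reading comes with each control period).
- snapshot(name): name is "scene" or "top" or "wrist"; returns the picture (420x560x3 uint8, blue, green, red); there is no depth.
- camera_params(name): a dict with "vfov" (degrees; the focal length in pixels is half the picture's height over the tangent of half this angle, whatever the lens; pixels are square), "cx", "cy" (the principal point, pixels), "R" (3x3) and "t" (3): a world point X has camera coordinates R X + t. Camera axes: x right, y down, z forward; pixel columns grow to the right and rows downward; lengths in mm; the calibration is good to about 2 mm. The wrist camera is an equidistant fisheye: a pixel r from the principal point sees the ray r / f radians off the axis. A picture is of the moment at which its call begins: read the wrist's pose just before it. camera_params takes no time and is no camera call; for the wrist camera it gives the pose at the moment of the call.
- hand_in(): hands the job in; it is judged then, once.
Trained networks look in the newest picture that a camera, given by its name, has taken for a name from the list of things; names that differ only in an ending like _2 or _b are one class to them, and where a whole thing is asked for, a point or a joint stands for the part that bears it (a point fixed in the world has none). Each returns a list of dicts, best first, with "conf" (0 to 1); they miss things now and then, are a little off and sometimes report something else, mostly with a low value. They report only what shows in the picture. A call takes as long as a camera call.
- masks_of(camera, label): "pixels" (420x560 bool, what is visible of it) and "at" ([column, row] in pixels, amid what is visible of it).
- pinpoint(camera, label): "at" ([column, row] in pixels: a listed point, or the origin of a listed thing).
The state is a dict: "time": time; "joint_pos": joint angles; "qd": joint speeds; "joint_efforts": joint torques, N m; "tool_pos": TCP position; "tcp_rot": TCP orientation; "ft_force": force on the tool from outside, world axes, zero at the start; "wrist_torque": the same for the moment, N m; "finger_gap": finger opening in mm; "grip_force": force on a finger pad.
Only numpy, scipy, OpenCV 4.12 (cv2) and the standard library are available. Lean on these libraries where they do the work, as an engineer would, in place of code of your own. Each camera call takes 0.05 s, during which the arm holds its last target. There are 200 camera calls.

## Task

First tap the stack of three spacer plates on the mount back until all three are flush against the stop and their front edges line up. Then pick up the offset lever by gripping its bar at the balance point, and hold it level, about three centimetres clear above the spacers, with its heavy clamp head centred over them and its round boss over the pin, without it ever touching the mount or the spacers. Finish while still holding it there, and leave the other things on the bench undisturbed.

Things in the scene. Friction and masses are not known exactly. Their poses are not given: they have to be found in the camera images.
- mount: Low fixture fixed to the bench. Grey base plate 8 mm thick, x -44 to +56, y -125 to +137 mm about the origin, which lies at bench level; +x is its back, roughly away from the robot. On it at y +90 mm an aluminium seat with the spacers, behind that the stop: an upright steel fence 78 mm wide, face at x +30, top at z 54 mm. At y -94 mm a round rest post with a pin.
- mount_seat (a point): Centre of the top of the spacer stack once it is flush: mount x 0, y +90, z 48 mm; the lever's clamp head belongs over it. The seat below is 66 mm wide (y), x -18 to +30 mm, top at z 30 mm. Flush spacers have their front edges at x -30 mm, so they overhang the seat's front by 12 mm and a finger can reach below the lowest plate, 22 mm clear above the base plate.
- mount_pin (a point): Tip of the pin on the rest post: mount x 0, y -94, z 56 mm; the lever's boss belongs over it. The post is round aluminium, 28 mm across (38 mm at its foot), top at z 48 mm; the pin is 8 mm thick and 8 mm high.
- spacer_1_center (a point): Steel spacer plate, 60 (x) by 70 (y) by 6 mm, 70 g; the lowest of three stacked on the seat. Point: its centre. At the start it sticks out 5 to 14 mm towards the mount's front (-x), turned up to 0.08 rad; it slides easily. Home, flush against the stop, its centre is at x 0, y about 90, z 33 mm in the mount's frame and its edges are parallel to the mount's.
- spacer_2_center (a point): Steel spacer plate, 60 (x) by 70 (y) by 6 mm, 70 g; the middle one of three stacked on the seat. Point: its centre. At the start it sticks out 5 to 14 mm towards the mount's front (-x), turned up to 0.08 rad; it slides easily. Home, flush against the stop, its centre is at x 0, y about 90, z 39 mm in the mount's frame and its edges are parallel to the mount's.
- spacer_3_center (a point): Steel spacer plate, 60 (x) by 70 (y) by 6 mm, 70 g; the top one of three stacked on the seat. Point: its centre. At the start it sticks out 5 to 14 mm towards the mount's front (-x), turned up to 0.08 rad; it slides easily. Home, flush against the stop, its centre is at x 0, y about 90, z 45 mm in the mount's frame and its edges are parallel to the mount's.
- lever: The offset lever, 0.36 to 0.56 kg, 218 mm long. Origin on its underside, straight below the balance point; x along the bar from the heavy head to the light boss, z up. Head: dark steel 44 mm cube centred at x -52 mm, two small screws on top (48 mm high with them). Boss: upright round, 30 mm across, 38 mm high, centred at x +135 mm. It rests on head and boss.
- lever_balance (a point): The lever's balance point, in the middle of its bar's section, 26 mm above the underside; axes as the lever. It is 30 mm from the head's face towards the boss, 41 mm nearer the head than the lever's middle. The straight aluminium bar is 16 mm wide (y), 16 mm high (18 to 34 mm above the underside). Grip across the width, within 15 mm of this point along the bar.
- lever_head (a point): Centre of the underside of the lever's clamp head (lever x -52, z 0 mm).
- lever_boss (a point): Centre of the underside of the lever's round boss (lever x +135, z 0 mm).
- hex_driver: Bystander: loose hex screwdriver 169 mm long, lying in the middle of the bench; origin under its centre. Leave alone.
- tally_counter: Bystander: loose round hand counter, 42 by 60 by 18 mm; origin under its centre. Leave alone.
- objective_case: Bystander: loose black round case, 43 mm across, 66 mm high, at the back; origin under its centre. Leave alone.

How it is judged:
By the outcome, as a careful person would: the job done as asked, in the order asked, and still so for the second after the job is handed in, while the arm keeps its last pose, push and grip.
It also fails if it takes over 58 s, if anything falls off the work surface, if the arm or the gripper's body presses on something with over 40 N, if the wrist force passes 120 N, or if a joint passes its speed limit or range.

## Working session

There is one attempt and no reset: what is moved stays moved. The work goes in short steps, Python scripts to look and compute and a tool call to move; the robot and the scene stay as the last step left them, time stands still between calls to the robot, and variables do not carry over. Pictures are saved under pics/ and viewed, at most 10 in all, crops included, and the job is handed in when it is done.

Besides the shell and the picture viewer there is one more tool, called after "Request:" as a command line: name --argument value ..., lists and objects as JSON in quotes. step_arm: Moves the arm, as the interface text tells. Its arguments: {"type":"object","properties":{"targets":{"type":"array","items":{"type":"object","properties":{"angular":{"type":"array","items":{"type":"number","minimum":-1,"maximum":1}},"dp":{"type":"array","items":{"type":"number","minimum":-1,"maximum":1}},"fingers":{"type":"number"}}}},"newtons":{"type":"number"}},"required":["targets"]}

```bash
mkdir -p pics; cat > h.py <<'E'
import numpy as np,cv2
from bench import *
from scipy.spatial.transform import Rotation as Rn
L=['mount','mount_seat','mount_pin','spacer_1_center','spacer_2_center','spacer_3_center','lever','lever_balance','lever_head','lever_boss','hex_driver','tally_counter','objective_case']
def ray(cam,p,P=None):
    P=P or camera_params(cam);f=210/np.tan(np.radians(P['vfov']/2))
    u=(np.array(p,float)-[P['cx'],P['cy']])
    if cam=='wrist':
        r=np.linalg.norm(u);a=r/f;d=np.r_[u/max(r,1e-9)*np.sin(a),np.cos(a)]
    else: d=np.r_[u/f,1]
    R=np.array(P['R']);return -R.T@np.array(P['t']),R.T@(d/np.linalg.norm(d))
def onz(cam,p,z,P=None):
    o,d=ray(cam,p,P);return o+d*(z-o[2])/d[2]
def proj(cam,X,P=None):
    P=P or camera_params(cam);f=210/np.tan(np.radians(P['vfov']/2))
    c=np.array(P['R'])@X+np.array(P['t'])
    if cam=='wrist':
        r=np.hypot(c[0],c[1]);a=np.arctan2(r,c[2]);return np.array([P['cx'],P['cy']])+c[:2]/r*a*f
    return np.array([P['cx'],P['cy']])+f*c[:2]/c[2]
def tri(obs):
    A=0;b=0
    for cam,p in obs:
        o,d=ray(cam,p);M=np.eye(3)-np.outer(d,d);A=A+M;b=b+M@o
    return np.linalg.solve(A,b)
E
python3 - <<'E'
from h import *
for c in('scene','top'):
    cv2.imwrite(f'pics/{c}0.png',snapshot(c))
    P=camera_params(c);print(c,P['vfov'],np.round(-np.array(P['R']).T@P['t']))
for l in L:
    o=[]
    for c in('scene','top'):
        r=pinpoint(c,l)
        print(l,c,[(np.round(q['at']).tolist(),round(q['conf'],2)) for q in r[:3]])
        if r:o.append((c,r[0]['at']))
    if len(o)==2:print('   ',np.round(tri(o),1))
E
```

```text
scene 54.84632501985465 [141. 554. 840.]
top 44.60053135295424 [ 5.240e+02 -1.000e+00  1.376e+03]
mount scene [([341.0, 198.0], 0.88), ([321.0, 262.0], 0.42)]
mount top [([365.0, 239.0], 0.68)]
    [ 517.9 -203.9   -0. ]
mount_seat scene [([317.0, 194.0], 0.77), ([234.0, 288.0], 0.3)]
mount_seat top [([336.0, 226.0], 0.56)]
    [ 550.4 -121.5   61.7]
mount_pin scene []
mount_pin top [([410.0, 242.0], 0.63)]
spacer_1_center scene [([320.0, 203.0], 0.49)]
spacer_1_center top [([339.0, 227.0], 0.62)]
    [ 546.5 -133.5   18.9]
spacer_2_center scene [([321.0, 201.0], 0.58)]
spacer_2_center top [([337.0, 233.0], 0.39)]
    [ 533.9 -123.7   42. ]
spacer_3_center scene [([324.0, 201.0], 0.91), ([321.0, 201.0], 0.6)]
spacer_3_center top [([339.0, 232.0], 0.94), ([207.0, 230.0], 0.43)]
    [ 534.8 -132.    35.8]
lever scene [([234.0, 289.0], 0.83)]
lever top [([209.0, 230.0], 0.88)]
    [541.3 217.   12. ]
lever_balance scene [([236.0, 286.0], 0.73)]
lever_balance top [([203.0, 228.0], 0.64)]
    [540.5 221.7  31.2]
lever_head scene [([252.0, 307.0], 0.67), ([235.0, 285.0], 0.62)]
lever_head top [([207.0, 248.0], 0.78), ([408.0, 241.0], 0.63)]
    [488.2 220.4  -7.9]
lever_boss scene [([202.0, 259.0], 0.97)]
lever_boss top [([336.0, 227.0], 0.41)]
    [628.5  24.8 -41.5]
hex_driver scene [([321.0, 262.0], 0.52)]
hex_driver top [([337.0, 225.0], 0.71), ([409.0, 243.0], 0.63), ([279.0, 265.0], 0.57)]
    [ 549.3 -162.9 -298.6]
tally_counter scene [([262.0, 226.0], 0.73), ([321.0, 202.0], 0.39)]
tally_counter top [([280.0, 199.0], 0.63)]
    [623.4  25.1   6.2]
objective_case scene [([153.0, 263.0], 0.91)]
objective_case top [([184.0, 149.0], 0.78)]
    [ 7.593e+02  2.872e+02 -3.000e-01]
```

```bash
python3 - <<'E'
import cv2
a=cv2.imread('pics/top0.png')[120:300,150:450];b=cv2.imread('pics/scene0.png')[150:340,120:440]
cv2.imwrite('pics/a.png',cv2.resize(a,(800,480)));cv2.imwrite('pics/b.png',cv2.resize(b,(800,475)))
E
```

```text
(no output)
```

View pics/a.png

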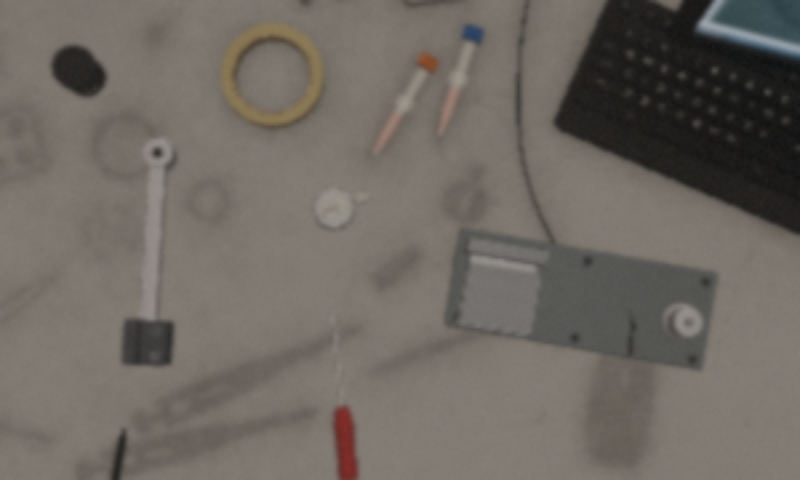

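View pics/b.png

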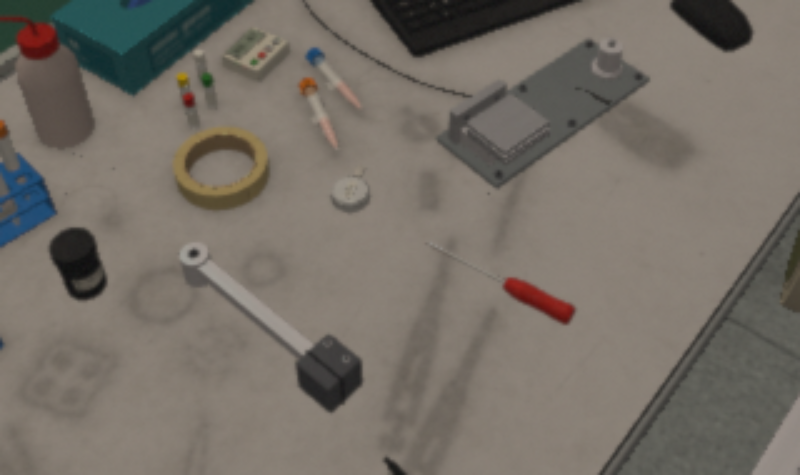

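The top view shows the mount at right (base corners in the crop about (460,230), (717,272), (700,368), (445,325)), with the spacers at its left and the fence behind them. The lever is at left, head (147,341) near the robot and boss (158,152). The hex driver lies between the lever and the mount.

```bash
python3 - <<'E'
from h import *
P=camera_params('top')
k=np.array([[460,230],[717,272],[700,368],[445,325]])*3/8+[150,120]
W=np.array([onz('top',p,8,P)[:2] for p in k]);M=np.array([[56,137],[56,-125],[-44,-125],[-44,137]],float)
a=W-W.mean(0);b=M-M.mean(0);th=np.arctan2((b[:,0]*a[:,1]-b[:,1]*a[:,0]).sum(),(a*b).sum())
R=np.array([[np.cos(th),-np.sin(th)],[np.sin(th),np.cos(th)]]);t=W.mean(0)-R@M.mean(0)
print('mount',np.degrees(th),t,'res',np.round(W-(M@R.T+t),1).tolist())
for n,p in dict(seat=(0,90),pin=(0,-94),bal=(0,39.5),push=(-70,90)).items():print(n,np.round(R@p+t,1))
h=onz('top',np.array([147,320])*3/8+[150,120],44,P);bo=onz('top',np.array([158,152])*3/8+[150,120],38,P);hb=onz('top',np.array([207,248]),0,P)
print('lever',h,bo,hb)
s=sense();print(s['time'],s['tcp_rot'],s['joint_pos'],s['ft_force'],s['finger_gap'])
Rt=Rn.from_euler('xyz',s['tcp_rot'],degrees=True).as_matrix();print(np.round(Rt,3))
E
```

```text
mount -9.219212938446159 [ 526.54741312 -216.18546352] res [[-2.2, -1.0], [-1.1, 0.8], [1.9, 2.4], [1.4, -2.2]]
seat [ 541.  -127.3]
pin [ 511.5 -309. ]
bal [ 532.9 -177.2]
push [ 471.9 -116.1]
lever [510.27852289 216.36709039  44.        ] [675.53560151 208.48863488  38.        ] [488.40595944 218.2459642    0.        ]
1.4 [-1.79997227e+02  2.10063668e-04  1.71191744e+01] [-7.77728142e+01  7.47200578e+00  8.52687973e+01 -4.46245866e-04
  8.72619414e+01 -4.89196727e+00] [ 0.05598059 -0.81588997 -0.24560677] 85.30650097300926
[[ 0.956  0.294 -0.   ]
 [ 0.294 -0.956  0.   ]
 [-0.    -0.    -1.   ]]
```

Request:
step_arm --targets '[{"dp": [1, -0.85, 0], "angular": [0, 0, -0.45], "fingers": 1}, {"dp": [1, -0.85, 0], "angular": [0, 0, -0.45], "fingers": 1}, {"dp": [1, -0.85, 0], "angular": [0, 0, -0.45], "fingers": 1}, {"dp": [1, -0.85, 0], "angular": [0, 0, -0.45], "fingers": 1}, {"dp": [1, -0.85, 0], "angular": [0, 0, -0.45], "fingers": 1}, {"dp": [1, -0.85, 0], "angular": [0, 0, -0.45], "fingers": 1}, {"dp": [1, -0.85, 0], "angular": [0, 0, -0.45], "fingers": 1}, {"dp": [1, -0.85, 0], "angular": [0, 0, -0.45], "fingers": 1}]'

```text
time: 2.4
tool_pos: [317.8, -352.0, 231.4]
tcp_rot: [180.0, 0.0, 98.4]
ft_force: [-0.1, -0.5, -0.2]
finger_gap: 0.0
grip_force: 0.0
```

Request:
step_arm --targets '[{"dp": [1, 0.92, 0.2], "angular": [0, 0, -0.404], "fingers": 1}, {"dp": [1, 0.92, 0.2], "angular": [0, 0, -0.404], "fingers": 1}, {"dp": [1, 0.92, 0.2], "angular": [0, 0, -0.404], "fingers": 1}, {"dp": [1, 0.92, 0.2], "angular": [0, 0, -0.404], "fingers": 1}, {"dp": [1, 0.92, 0.2], "angular": [0, 0, -0.404], "fingers": 1}, {"dp": [1, 0.92, 0.2], "angular": [0, 0, -0.404], "fingers": 1}, {"dp": [1, 0.92, 0.2], "angular": [0, 0, -0.404], "fingers": 1}, {"dp": [1, 0.92, 0.2], "angular": [0, 0, -0.404], "fingers": 1}]'

```text
time: 3.4
tool_pos: [471.7, -128.0, 191.4]
tcp_rot: [-180.0, 0.0, 170.8]
ft_force: [0.2, -0.2, 0.8]
finger_gap: -0.1
grip_force: 0.0
```

```bash
python3 - <<'E'
from h import *
P=camera_params('wrist');im=snapshot('wrist');cv2.imwrite('pics/w0.png',im);np.save('w0.npy',P,allow_pickle=True)
print(-np.array(P['R']).T@P['t'],np.array(P['R']).round(2).tolist(),P['vfov'],sense()['joint_pos'].round() if hasattr(sense()['joint_pos'],'round') else sense()['joint_pos'])
for l,z in [('mount_seat',48),('mount_pin',56),('spacer_3_center',45),('mount',0)]:
    for q in pinpoint('wrist',l)[:2]: print(l,np.round(q['at']),round(q['conf'],2),onz('wrist',q['at'],z,P).round(1))
v=im.copy()
th=np.radians(-9.2);R=np.array([[np.cos(th),-np.sin(th)],[np.sin(th),np.cos(th)]]);t=[526.5,-216.2]
for x,y,z in [(56,137,8),(-44,137,8),(-44,-125,8),(56,-125,8),(-30,55,48),(-30,125,48),(30,51,54),(30,129,54),(0,-94,56)]:
    p=proj('wrist',np.r_[R@[x,y]+t,z],P);cv2.drawMarker(v,tuple(int(a) for a in p),(0,0,255),0,8)
cv2.imwrite('pics/w0m.png',cv2.resize(v,(800,600)))
E
```

```text
[ 401.13562274 -117.25600373  334.45893746] [[0.16, 0.99, -0.0], [0.95, -0.15, 0.29], [0.28, -0.05, -0.96]] 65.70646984690485 [ -21.   -9.  106.   -0.   83. -102.]
mount_pin [118. 268.] 0.59 [ 518.9 -307.1   56. ]
spacer_3_center [288. 259.] 0.75 [ 537.9 -129.4   45. ]
spacer_3_center [551. 209.] 0.54 [538.9 199.5  45. ]
mount [212. 246.] 0.94 [ 530.1 -213.6    0. ]
```

View pics/w0m.png

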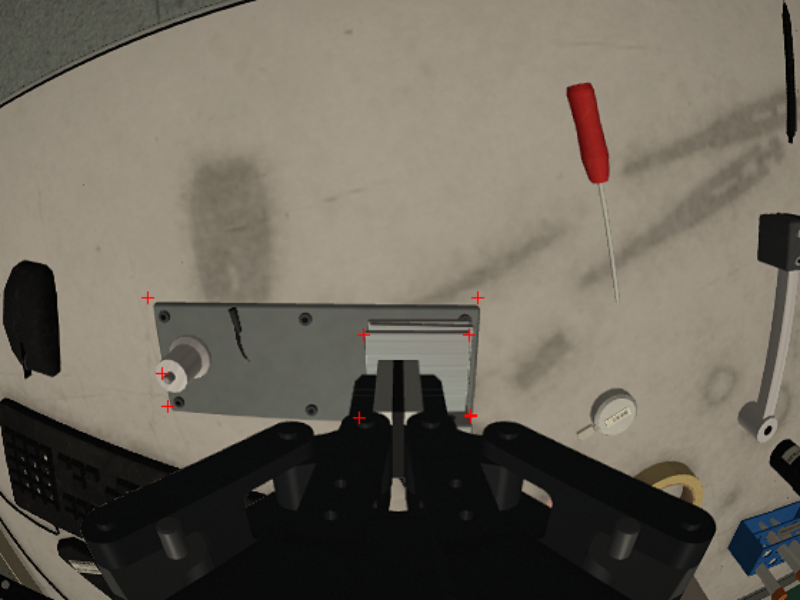

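The wrist view shows the mount's front corners at (154,303) and (480,307), the pin tip near (168,378), and the spacers sticking out with the top front edge near row 320–332. My predicted marks are a few mm off, so I'll refit.

```bash
python3 - <<'E'
from h import *
from scipy.optimize import least_squares as ls
P=np.load('w0.npy',allow_pickle=True).item();s=1.42857
ob=[((-44,-125,8),(155,303)),((-44,137,8),(480,308)),((56,-125,8),(169,407)),((0,-94,56),(168,378))]
T=camera_params('top');k=np.array([[460,230],[717,272],[700,368],[445,325]])*3/8+[150,120]
tp=list(zip([(56,137,8),(56,-125,8),(-44,-125,8),(-44,137,8)],k))
def W(v,X):
    c,d=np.cos(v[2]),np.sin(v[2]);return np.array([v[0]+c*X[0]-d*X[1],v[1]+d*X[0]+c*X[1],X[2]])
def e(v,top):
    r=[proj('wrist',W(v,X),P)-np.array(p)/s for X,p in ob]
    if top:r+=[2*(proj('top',W(v,X),T)-p) for X,p in tp]
    return np.ravel(r)
for top in(0,1):
    r=ls(lambda v:e(v,top),[526,-216,-.16]);print(r.x[:2],np.degrees(r.x[2]),r.fun.round(1))
    for n,X in dict(seat=(0,90,48),bal=(0,39.5,0),push=(-70,90,0)).items():print(n,W(r.x,X).round(1))
im=cv2.imread('pics/w0.png');cv2.imwrite('pics/w0c.png',cv2.resize(im[200:300,240:345],None,fx=6,fy=6,interpolation=2)[:, :])
E
```

```text
[ 532.36948002 -214.35014678] -10.403734223701592 [-1.9 -1.4  1.5  0.3  0.9  1.5 -1.   0.3]
seat [ 548.6 -125.8   48. ]
bal [ 539.5 -175.5    0. ]
push [ 479.8 -113.2    0. ]
[ 529.52427645 -215.0467687 ] -9.593964337920188 [-3.2 -2.2  0.2 -3.9  0.5  0.9 -2.1 -1.  -1.2 -4.5 -0.1 -2.4  0.6 -0.3
 -2.6 -1.9]
seat [ 544.5 -126.3   48. ]
bal [ 536.1 -176.1    0. ]
push [ 475.5 -114.6    0. ]
```

View pics/w0c.png

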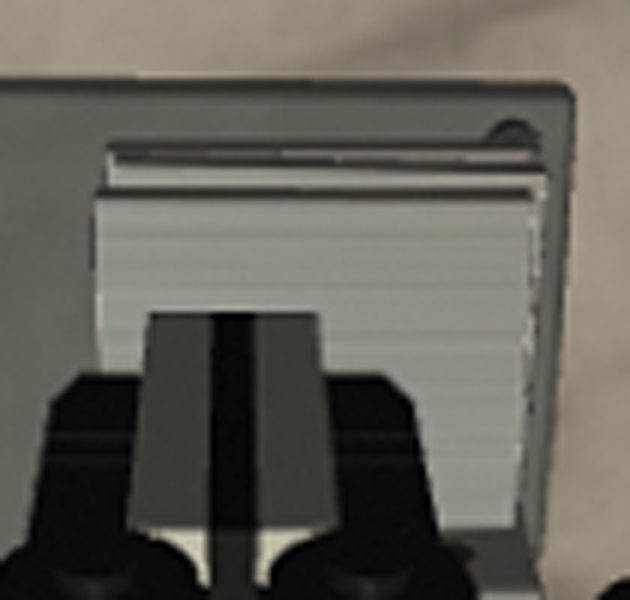

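Request:
step_arm --targets '[{"dp": [0.005, 0.075, 0.1], "angular": [0, 0, 0.0044], "fingers": 1}, {"dp": [0.005, 0.075, 0.3], "angular": [0, 0, 0.0044], "fingers": 1}, {"dp": [0.005, 0.075, 0.5], "angular": [0, 0, 0.0044], "fingers": 1}, {"dp": [0.005, 0.075, 0.7], "angular": [0, 0, 0.0044], "fingers": 1}, {"dp": [0.005, 0.075, 0.8], "angular": [0, 0, 0.0044], "fingers": 1}, {"dp": [0.005, 0.075, 0.85], "angular": [0, 0, 0.0044], "fingers": 1}, {"dp": [0.005, 0.075, 0.85], "angular": [0, 0, 0.0044], "fingers": 1}, {"dp": [0.005, 0.075, 0.85], "angular": [0, 0, 0.0044], "fingers": 1}]'

```text
time: 4.65
tool_pos: [474.1, -113.5, 22.6]
tcp_rot: [-180.0, 0.1, 170.0]
ft_force: [-1.1, 0.1, -0.3]
finger_gap: 0.1
grip_force: 0.0
```

```bash
python3 - <<'E'
from h import *
im=snapshot('wrist');cv2.imwrite('pics/w1.png',im);v=cv2.resize(im,(800,600));cv2.imwrite('pics/w1m.png',v)
print(sense()['ft_force'],sense()['tool_pos'])
E
```

```text
[ 0.21152921 -0.16699725 -0.3137347 ] [ 474.14361558 -113.49649745   22.62165646]
```

View pics/w1m.png

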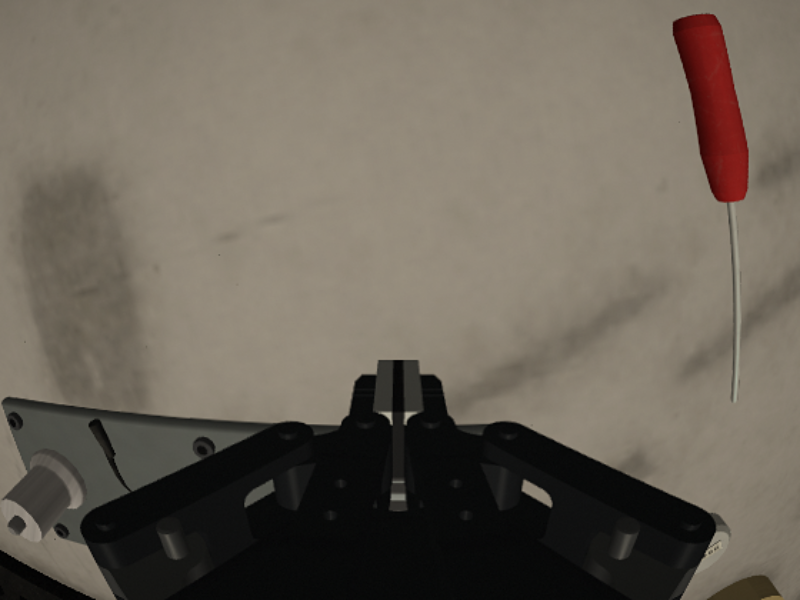

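Request:
step_arm --targets '[{"dp": [-0.04, 0, 0], "angular": [0, 0, 0], "fingers": 1}, {"dp": [-0.06, 0, 0], "angular": [0, 0, 0], "fingers": 1}, {"dp": [-0.075, 0, 0], "angular": [0, 0, 0], "fingers": 1}, {"dp": [-0.09, 0, 0], "angular": [0, 0, 0], "fingers": 1}, {"dp": [-0.1, 0, 0], "angular": [0, 0, 0], "fingers": 1}, {"dp": [-0.11, 0, 0], "angular": [0, 0, 0], "fingers": 1}, {"dp": [-0.12, 0, 0], "angular": [0, 0, 0], "fingers": 1}, {"dp": [-0.13, 0, 0], "angular": [0, 0, 0], "fingers": 1}]'

```text
time: 5.7
tool_pos: [498.5, -117.6, 21.2]
tcp_rot: [180.0, -0.0, 170.0]
ft_force: [-1.7, 0.5, 0.9]
finger_gap: 0.1
grip_force: 0.8
```

Request:
step_arm --targets '[{"dp": [-0.005, 0, 0], "angular": [0, 0, 0], "fingers": 1}, {"dp": [-0.01, 0, 0], "angular": [0, 0, 0], "fingers": 1}, {"dp": [-0.015, 0, 0], "angular": [0, 0, 0], "fingers": 1}, {"dp": [-0.015, 0, 0], "angular": [0, 0, 0], "fingers": 1}, {"dp": [-0.02, 0, 0], "angular": [0, 0, 0], "fingers": 1}, {"dp": [-0.02, 0, 0], "angular": [0, 0, 0], "fingers": 1}, {"dp": [-0.02, 0, 0], "angular": [0, 0, 0], "fingers": 1}, {"dp": [-0.02, 0, 0], "angular": [0, 0, 0], "fingers": 1}]'

```text
time: 6.7
tool_pos: [502.7, -118.3, 21.3]
tcp_rot: [180.0, 0.0, 170.0]
ft_force: [-0.4, 0.2, -1.3]
finger_gap: 0.1
grip_force: 0.4
```

Request:
step_arm --targets '[{"dp": [-0.005, 0, 0], "angular": [0, 0, 0], "fingers": 1}, {"dp": [-0.005, 0, 0], "angular": [0, 0, 0], "fingers": 1}, {"dp": [-0.01, 0, 0], "angular": [0, 0, 0], "fingers": 1}, {"dp": [-0.01, 0, 0], "angular": [0, 0, 0], "fingers": 1}, {"dp": [-0.015, 0, 0], "angular": [0, 0, 0], "fingers": 1}, {"dp": [-0.015, 0, 0], "angular": [0, 0, 0], "fingers": 1}, {"dp": [-0.015, 0, 0], "angular": [0, 0, 0], "fingers": 1}, {"dp": [-0.015, 0, 0], "angular": [0, 0, 0], "fingers": 1}]'

```text
time: 7.7
tool_pos: [505.2, -118.8, 21.2]
tcp_rot: [-180.0, -0.0, 170.0]
ft_force: [-4.8, 1.0, 2.7]
finger_gap: -0.3
grip_force: 2.5
```

Request:
step_arm --targets '[{"dp": [-0.005, 0, 0], "angular": [0, 0, 0], "fingers": 1}, {"dp": [-0.005, 0, 0], "angular": [0, 0, 0], "fingers": 1}, {"dp": [-0.005, 0, 0], "angular": [0, 0, 0], "fingers": 1}, {"dp": [-0.005, 0, 0], "angular": [0, 0, 0], "fingers": 1}, {"dp": [-0.01, 0, 0], "angular": [0, 0, 0], "fingers": 1}, {"dp": [-0.01, 0, 0], "angular": [0, 0, 0], "fingers": 1}, {"dp": [-0.01, 0, 0], "angular": [0, 0, 0], "fingers": 1}, {"dp": [-0.01, 0, 0], "angular": [0, 0, 0], "fingers": 1}]'

```text
time: 8.7
tool_pos: [505.5, -119.0, 21.0]
tcp_rot: [-180.0, -0.3, 170.1]
ft_force: [-14.2, 1.4, 10.9]
finger_gap: -0.0
grip_force: 7.0
```

Request:
step_arm --targets '[{"dp": [-0.004, 0, 0], "angular": [0, 0, 0], "fingers": 1}, {"dp": [-0.004, 0, 0], "angular": [0, 0, 0], "fingers": 1}, {"dp": [0.05, 0, 0], "angular": [0, 0, 0], "fingers": 1}, {"dp": [0.2, 0, 0], "angular": [0, 0, 0], "fingers": 1}, {"dp": [0.4, 0, -0.2], "angular": [0, 0, 0], "fingers": 1}, {"dp": [0.5, 0, -0.5], "angular": [0, 0, 0], "fingers": 1}, {"dp": [0.5, 0, -0.7], "angular": [0, 0, 0], "fingers": 1}, {"dp": [0.5, 0, -0.7], "angular": [0, 0, 0], "fingers": 1}]'

```text
time: 9.7
tool_pos: [412.0, -103.0, 165.9]
tcp_rot: [-179.9, 0.6, 170.0]
ft_force: [0.3, -0.5, 0.4]
finger_gap: -0.4
grip_force: 0.0
```

```bash
python3 - <<'E'
from h import *
P=camera_params('wrist');im=snapshot('wrist');cv2.imwrite('pics/w2.png',im);np.save('w2.npy',P,allow_pickle=True)
for l,z in [('mount_seat',48),('mount_pin',56),('spacer_3_center',45),('mount',0),('lever_balance',26),('lever_head',0),('lever_boss',0),('lever',0)]:
    for q in pinpoint('wrist',l)[:2]: print(l,np.round(q['at']),round(q['conf'],2),onz('wrist',q['at'],z,P).round(1))
cv2.imwrite('pics/w2m.png',cv2.resize(im[210:370,200:400],(800,640))[:600])
print(sense()['tool_pos'],sense()['time'])
E
```

```text
mount_pin [108. 328.] 0.86 [ 516.9 -310.4   56. ]
spacer_3_center [278. 330.] 0.48 [ 545.7 -128.    45. ]
mount [200. 307.] 0.83 [ 534.  -216.9    0. ]
mount [545. 260.] 0.49 [569.8 247.2   0. ]
lever_head [539. 212.] 0.71 [493.5 220.7   0. ]
lever_head [108. 328.] 0.47 [ 557.  -359.6    0. ]
lever_boss [514. 327.] 0.82 [676.6 208.8   0. ]
lever [532. 248.] 0.58 [544.6 215.3   0. ]
[ 408.53655746 -101.67723301  160.25886506] 10.15
```

View pics/w2m.png

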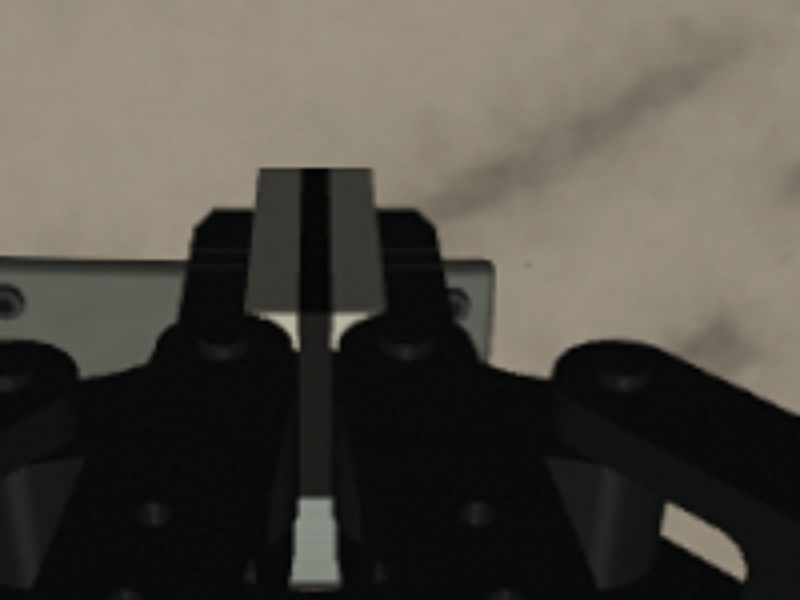

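Request:
step_arm --targets '[{"dp": [-0.1, 0.15, -0.3], "angular": [0, 0, -0.039], "fingers": 1}, {"dp": [-0.27, 0.51, -0.5], "angular": [0, 0, -0.039], "fingers": 1}, {"dp": [-0.27, 0.51, -0.5], "angular": [0, 0, -0.039], "fingers": 1}, {"dp": [-0.27, 0.51, -0.5], "angular": [0, 0, -0.039], "fingers": 1}, {"dp": [-0.27, 0.51, -0.5], "angular": [0, 0, -0.039], "fingers": 1}, {"dp": [-0.27, 0.51, -0.5], "angular": [0, 0, -0.039], "fingers": 1}, {"dp": [-0.27, 0.51, -0.5], "angular": [0, 0, -0.039], "fingers": 1}, {"dp": [-0.27, 0.51, -0.5], "angular": [0, 0, -0.039], "fingers": 1}]'

```text
time: 11.15
tool_pos: [479.6, -11.2, 261.1]
tcp_rot: [-180.0, -0.0, 177.0]
ft_force: [-0.0, -1.0, 0.1]
finger_gap: 0.2
grip_force: 0.0
```

```bash
python3 - <<'E'
from h import *
P=camera_params('wrist');im=snapshot('wrist');cv2.imwrite('pics/w3.png',im);np.save('w3.npy',P,allow_pickle=True)
a=proj('wrist',np.array([546,-126,45]),P);print(a)
for l,z in [('mount_seat',48),('mount_pin',56),('spacer_3_center',45),('mount',0),('lever_balance',26),('lever_head',0),('lever_boss',0),('lever',0)]:
    for q in pinpoint('wrist',l)[:2]: print(l,np.round(q['at']),round(q['conf'],2),onz('wrist',q['at'],z,P).round(1))
c,r=int(a[0]),int(a[1]);r0=max(r-60,0);c0=max(c-80,0)
v=cv2.resize(im[r0:r0+120,c0:c0+160],None,fx=5,fy=5,interpolation=2);cv2.imwrite('pics/w3m.png',v);print(c0,r0,sense()['tool_pos'],sense()['tcp_rot'],sense()['time'])
E
```

```text
[187.8618988 238.7147231]
mount_pin [ 61. 224.] 0.96 [ 516.  -305.8   56. ]
spacer_3_center [188. 240.] 0.82 [ 547.6 -126.1   45. ]
mount [135. 220.] 0.67 [ 532.3 -215.6    0. ]
lever_balance [448. 224.] 0.77 [552.  214.3  26. ]
lever_balance [446. 180.] 0.42 [491.6 206.1  26. ]
lever_head [449. 181.] 0.75 [498.2 224.4   0. ]
lever_boss [429. 295.] 0.8 [680.2 214.3   0. ]
107 178 [479.8485431  -10.73194929 261.30201748] [-1.79999884e+02  4.57592445e-04  1.77070911e+02] 11.6
```

View pics/w3m.png

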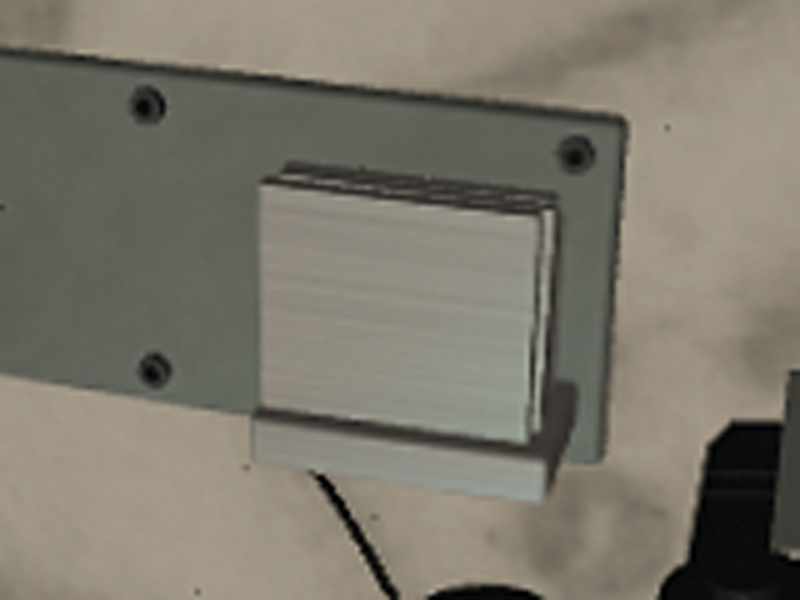

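```bash
cat > fit.py <<'E'
from h import *
P=np.load('w3.npy',allow_pickle=True).item()
f=lambda p,z:onz('wrist',np.array(p)/5+[107,178],z,P)[:2]
E
python3 - <<'E'
from fit import *
fr=f((625,120),8);br=f((604,462),8);pin=onz('wrist',[61,224],56,P)[:2]
print('side len',np.linalg.norm(br-fr),'yaw side',np.degrees(np.arctan2(*(br-fr)[::-1])))
f1=f((0,50),8);f2=f((300,82),8)
for a,b in((f1,fr),(f1,f2),(f2,fr)):print('front yaw',np.degrees(np.arctan2(-(b-a)[0],(b-a)[1])))
c=[f(p,48) for p in((262,182),(537,213),(530,443),(262,408))]
print('plate',[x.round(1).tolist() for x in c],'centre',np.mean(c,0))
for a,b in((0,1),(3,2)):d=c[b]-c[a];print(np.linalg.norm(d),np.degrees(np.arctan2(-d[0],d[1])))
for a,b in((0,3),(1,2)):d=c[b]-c[a];print(np.linalg.norm(d),np.degrees(np.arctan2(d[1],d[0])))
im=cv2.imread('pics/w3.png');v=cv2.resize(im[205:285,150:230],(800,800),interpolation=cv2.INTER_CUBIC)
v=np.clip((v.astype(float)-20)*1.5,0,255).astype(np.uint8);cv2.imwrite('pics/w3z.png',v[:600])
E
```

```text
side len 97.81686506763093 yaw side -9.14715826988635
front yaw -9.69383100923168
front yaw -9.44916811787944
front yaw -9.9494563090388
plate [[512.5, -156.9], [523.4, -89.2], [583.1, -98.3], [572.1, -167.8]] centre [ 547.73439403 -128.08293369]
68.57865516309863 -9.144136580483119
70.39564282065604 -8.971570476022395
60.611121447234176 -10.349028082838155
60.388132981705105 -8.629740728714674
```

View pics/w3z.png

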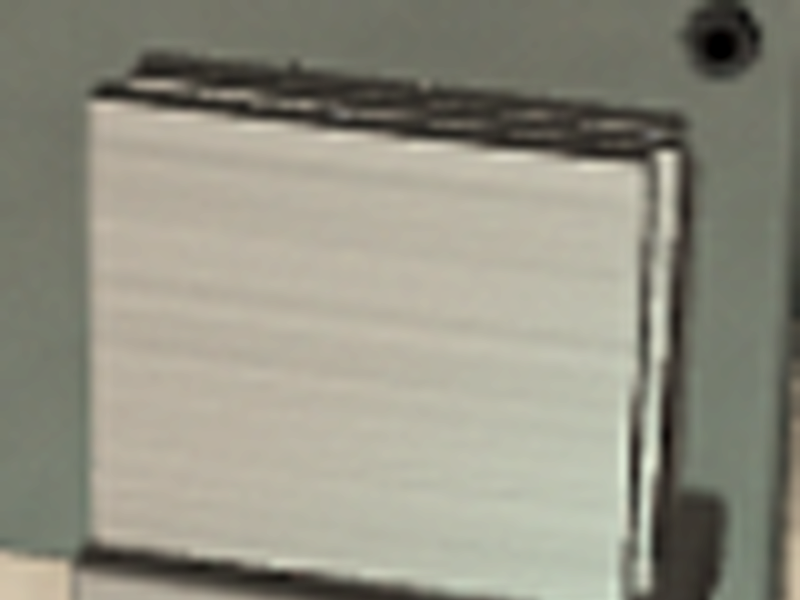

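The close crop shows the top plate's front edge from (95,95) to (640,160), with the two lower edges closely parallel below it and the back edge against the fence. I'll check flushness against the base front edge numerically and locate the lever.

```bash
python3 - <<'E'
from fit import *
g=lambda p,z:onz('wrist',np.array(p)/10+[150,205],z,P)[:2]
f1=f((0,50),8);fr=f((625,120),8);d=(fr-f1)/np.linalg.norm(fr-f1);n=np.array([d[1],-d[0]])
br=f((604,462),8);print('base depth(100)',(br-fr)@n)
for nm,p,z in[('top L',(95,97),48),('top R',(640,160),48),('bot L',(145,52),30),('bot R',(685,117),30),('mid-top L',(130,75),42),('mid top R',(660,145),42)]:
    w=g(p,z);print(nm,'front x(-30):',((w-fr)@n-44).round(2),'y',137+((w-fr)@d).round(1))
# lever
im=cv2.imread('pics/w3.png')
for l in('lever','lever_head','lever_boss'):
    for q in masks_of('wrist',l)[:2]:
        ys,xs=np.nonzero(q['pixels']);print(l,q['conf'],xs.min(),xs.max(),ys.min(),ys.max(),len(xs))
cv2.imwrite('pics/lev.png',cv2.resize(im[150:320,390:520],None,fx=3.5,fy=3.5,interpolation=2))
print(sense()['time'])
E
```

```text
base depth(100) 97.81241271021622
top L front x(-30): -29.56 y 54.099999999999994
top R front x(-30): -30.03 y 122.1
bot L front x(-30): -29.86 y 54.400000000000006
bot R front x(-30): -29.81 y 124.3
mid-top L front x(-30): -30.79 y 56.599999999999994
mid top R front x(-30): -30.06 y 123.4
lever 0.81 419 476 162 316 3410
lever 0.59 194 216 216 250 30
lever_head 0.65 419 476 162 316 3320
lever_head 0.52 57 231 184 277 8628
lever_boss 0.81 419 477 162 316 3442
11.75
```

View pics/lev.png

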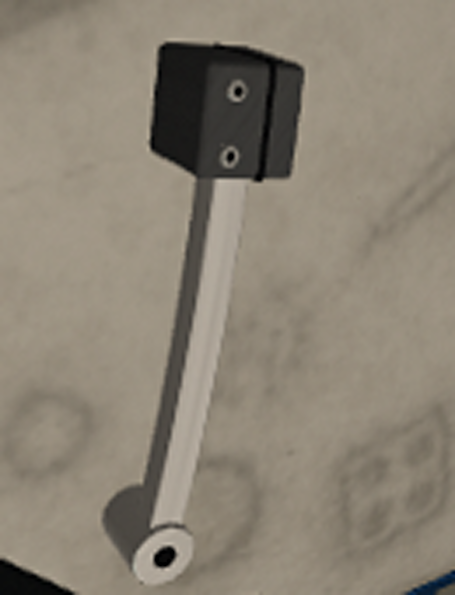

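```bash
python3 - <<'E'
from fit import *
g=lambda p,z:onz('wrist',np.array(p)/3.5+[390,150],z,P)[:2]
b=g((164,556),38);h=g((230,180),34);d=(b-h);L=np.linalg.norm(d);d/=L
print(b,h,'len(165)',L,'yaw',np.degrees(np.arctan2(d[1],d[0])))
m=(b*(30)+h*135)/165;print('bal',m,h+30*d)
print('width',np.linalg.norm(g((213,180),34)-g((247,180),34)))
E
```

```text
[681.16025866 211.55641796] [518.69243418 218.6438776 ] len(165) 162.62234187284596 yaw -2.4978744223574934
bal [548.23203863 217.35524858] [548.66392935 217.33640787]
width 15.632212835054377
```

Request:
step_arm --targets '[{"dp": [-0.278, 1, 0.4], "angular": [0, 0, -0.0024], "fingers": 0}, {"dp": [-0.278, 1, 0.4], "angular": [0, 0, -0.0024], "fingers": 0}, {"dp": [-0.278, 1, 0.4], "angular": [0, 0, -0.0024], "fingers": 0}, {"dp": [-0.278, 1, 0.4], "angular": [0, 0, -0.0024], "fingers": 0}, {"dp": [-0.278, 1, 0.4], "angular": [0, 0, -0.0024], "fingers": 0}, {"dp": [-0.278, 1, 0.4], "angular": [0, 0, -0.0024], "fingers": 0}, {"dp": [-0.278, 1, 0.4], "angular": [0, 0, -0.0024], "fingers": 0}, {"dp": [-0.278, 1, 0.4], "angular": [0, 0, -0.0024], "fingers": 0}]'

```text
time: 12.75
tool_pos: [545.9, 185.3, 182.1]
tcp_rot: [180.0, 0.1, 177.4]
ft_force: [0.1, -0.3, -0.1]
finger_gap: 85.4
grip_force: 0.0
```

```bash
python3 - <<'E'
from h import *
P=camera_params('wrist');im=snapshot('wrist');cv2.imwrite('pics/w4.png',im);np.save('w4.npy',P,allow_pickle=True)
s=sense();print(s['tool_pos'],s['tcp_rot'],s['finger_gap'])
print([proj('wrist',np.array(x),P).round() for x in((547,216.5,34),(518.7,218.6,34),(681,211.5,38))])
for l,z in [('lever_balance',26),('lever_head',0),('lever_boss',0),('lever',0)]:
    for q in pinpoint('wrist',l)[:2]: print(l,np.round(q['at']),round(q['conf'],2),onz('wrist',q['at'],z,P).round(1))
v=im.copy()
for x in((547,216.5,34),(518.7,218.6,34),(681,211.5,38)):cv2.drawMarker(v,tuple(int(a) for a in proj('wrist',np.array(x),P)),(0,0,255),0,6)
cv2.imwrite('pics/w4m.png',cv2.resize(v[100:400,150:450],(600,600)))
E
```

```text
[545.87431696 185.38186735 181.97211096] [1.79987512e+02 5.65893418e-02 1.77431657e+02] 85.08193388701014
[array([313., 193.]), array([315., 163.]), array([309., 317.])]
lever_balance [310. 192.] 0.93 [547.  214.3  26. ]
lever_head [128.  96.] 0.48 [439.4  30.4   0. ]
lever_boss [126.  96.] 0.33 [438.9  28.1   0. ]
lever [310. 186.] 0.77 [547.5 217.2   0. ]
```

View pics/w4m.png

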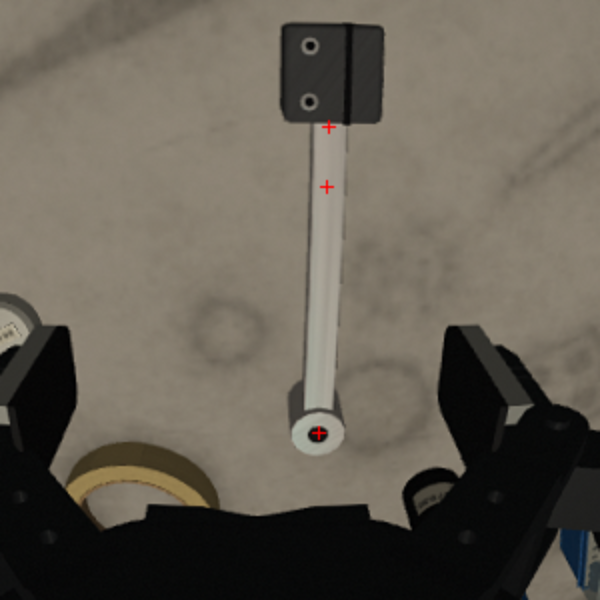

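Request:
step_arm --targets '[{"dp": [0, 0.155, 0.05], "angular": [0, 0, 0], "fingers": 0}, {"dp": [0, 0.155, 0.2], "angular": [0, 0, 0], "fingers": 0}, {"dp": [0, 0.155, 0.4], "angular": [0, 0, 0], "fingers": 0}, {"dp": [0, 0.155, 0.6], "angular": [0, 0, 0], "fingers": 0}, {"dp": [0, 0.155, 0.75], "angular": [0, 0, 0], "fingers": 0}, {"dp": [0, 0.155, 0.83], "angular": [0, 0, 0], "fingers": 0}, {"dp": [0, 0.155, 0.87], "angular": [0, 0, 0], "fingers": 0}, {"dp": [0, 0.155, 0.87], "angular": [0, 0, 0], "fingers": 0}]'

```text
time: 14.0
tool_pos: [547.3, 217.2, 7.7]
tcp_rot: [180.0, 0.0, 177.5]
ft_force: [-0.3, -1.1, -0.2]
finger_gap: 85.7
grip_force: 0.0
```

Request:
step_arm --targets '[{"dp": [0, 0, 0], "angular": [0, 0, 0], "fingers": 0.4}, {"dp": [0, 0, 0], "angular": [0, 0, 0], "fingers": 0.6}, {"dp": [0, 0, 0], "angular": [0, 0, 0], "fingers": 0.75}, {"dp": [0, 0, 0], "angular": [0, 0, 0], "fingers": 0.85}, {"dp": [0, 0, 0], "angular": [0, 0, 0], "fingers": 1}, {"dp": [0, 0, 0], "angular": [0, 0, 0], "fingers": 1}, {"dp": [0, 0, 0], "angular": [0, 0, 0], "fingers": 1}, {"dp": [0, 0, 0], "angular": [0, 0, 0], "fingers": 1}]' --newtons 70

```text
time: 15.0
tool_pos: [547.3, 217.3, 7.9]
tcp_rot: [180.0, 0.0, 177.5]
ft_force: [-1.2, 0.4, 5.4]
finger_gap: 14.6
grip_force: 69.6
```

Request:
step_arm --targets '[{"dp": [0, 0, -0.02], "angular": [0, 0, 0], "fingers": 1}, {"dp": [0, 0, -0.06], "angular": [0, 0, 0], "fingers": 1}, {"dp": [0, 0, -0.14], "angular": [0, 0, 0], "fingers": 1}, {"dp": [0, 0, -0.25], "angular": [0, 0, 0], "fingers": 1}, {"dp": [0, 0, -0.38], "angular": [0, 0, 0], "fingers": 1}, {"dp": [0, 0, -0.5], "angular": [0, 0, 0], "fingers": 1}, {"dp": [0, 0, -0.6], "angular": [0, 0, 0], "fingers": 1}, {"dp": [0, 0, -0.6], "angular": [0, 0, 0], "fingers": 1}]'

```text
time: 16.0
tool_pos: [548.6, 217.6, 130.0]
tcp_rot: [179.9, 0.2, 177.5]
ft_force: [0.5, -0.1, -5.8]
finger_gap: 14.6
grip_force: 68.5
```

```bash
cat > lev.py <<'E'
from h import *
s=sense();P=camera_params('wrist');snapshot('wrist')
print({k:np.round(s[k],2).tolist() for k in('time','tool_pos','tcp_rot','ft_force','wrist_torque','finger_gap')})
R=Rn.from_euler('xyz',s['tcp_rot'],degrees=True).as_matrix();t=np.array(s['tool_pos'])
for l in('lever_head','lever_boss','lever_balance','mount_pin'):
    q=pinpoint('wrist',l)
    if q:
        a=q[0]['at'];zu=56 if 'pin' in l else t[2]-7.7+(26 if 'bal' in l else 0)
        w=onz('wrist',a,zu,P);print(l,round(q[0]['conf'],2),np.round(a),w.round(1),'tool',(R.T@(w-t)).round(1))
E
python3 lev.py
```

```text
{'time': 16.0, 'tool_pos': [548.55, 217.58, 130.03], 'tcp_rot': [179.91, 0.25, 177.5], 'ft_force': [0.46, -0.06, -5.76], 'wrist_torque': [-0.01, -0.02, -0.01], 'finger_gap': 14.63}
lever_balance 0.86 [275. 284.] [548.1 215.4 148.3] tool [  0.2  -2.2 -18.3]
```

Request:
step_arm --targets '[{"dp": [0, -0.06, 0], "angular": [0, 0, 0.015], "fingers": 1}, {"dp": [0, -0.17, 0], "angular": [0, 0, 0.045], "fingers": 1}, {"dp": [0, -0.32, 0], "angular": [0, 0, 0.085], "fingers": 1}, {"dp": [0, -0.48, 0], "angular": [0, 0, 0.13], "fingers": 1}, {"dp": [0, -0.64, 0], "angular": [0, 0, 0.175], "fingers": 1}, {"dp": [0, -0.8, 0], "angular": [0, 0, 0.22], "fingers": 1}, {"dp": [0, -0.93, 0], "angular": [0, 0, 0.25], "fingers": 1}, {"dp": [0, -1, 0], "angular": [0, 0, 0.27], "fingers": 1}]'

```text
time: 17.25
tool_pos: [537.7, 15.5, 126.9]
tcp_rot: [-180.0, -0.0, 128.6]
ft_force: [0.1, 0.4, -6.4]
finger_gap: 14.6
grip_force: 68.6
```

Request:
step_arm --targets '[{"dp": [-0.045, -0.036, 0], "angular": [0, 0, 0.016], "fingers": 1}, {"dp": [-0.135, -0.108, 0], "angular": [0, 0, 0.048], "fingers": 1}, {"dp": [-0.26, -0.21, 0], "angular": [0, 0, 0.094], "fingers": 1}, {"dp": [-0.39, -0.314, 0], "angular": [0, 0, 0.14], "fingers": 1}, {"dp": [-0.52, -0.418, 0], "angular": [0, 0, 0.187], "fingers": 1}, {"dp": [-0.64, -0.515, 0], "angular": [0, 0, 0.23], "fingers": 1}, {"dp": [-0.72, -0.58, 0], "angular": [0, 0, 0.259], "fingers": 1}, {"dp": [-0.748, -0.602, 0], "angular": [0, 0, 0.269], "fingers": 1}]'

```text
time: 18.25
tool_pos: [538.5, -175.5, 127.1]
tcp_rot: [-180.0, -0.0, 80.3]
ft_force: [-0.2, -0.1, -5.9]
finger_gap: 14.7
grip_force: 68.7
```

```bash
python3 lev.py; python3 - <<'E'
from h import *
P=camera_params('wrist');cv2.imwrite('pics/w5.png',snapshot('wrist'))
for l in('scene','top'):
    cv2.imwrite(f'pics/{l}5.png',snapshot(l))
    for n in('lever_head','lever_boss','lever_balance','mount_pin','spacer_3_center','lever','mount'):
        print(l,n,[(np.round(q['at']).tolist(),round(q['conf'],2)) for q in pinpoint(l,n)[:2]])
    s=sense();t=s['tool_pos'];y=np.radians(s['tcp_rot'][2]+180);d=np.array([np.cos(y),np.sin(y),0]);o=np.array(t)-[0,0,7.8]
    print('pred head',proj(l,o-52*d),'boss',proj(l,o+135*d),'bal',proj(l,o+[0,0,26]))
E
```

```text
{'time': 18.25, 'tool_pos': [538.46, -175.52, 127.14], 'tcp_rot': [-179.99, -0.01, 80.34], 'ft_force': [-0.18, -0.06, -5.9], 'wrist_torque': [-0.01, 0.01, 0.0], 'finger_gap': 14.66}
lever_balance 0.87 [277. 283.] [ 539.2 -174.5  145.4] tool [  1.1   0.6 -18.3]
scene lever_head [([322.0, 179.0], 0.7)]
scene lever_boss [([366.0, 149.0], 0.61)]
scene lever_balance [([333.0, 163.0], 0.64)]
scene mount_pin [([368.0, 165.0], 0.69)]
scene spacer_3_center [([324.0, 196.0], 0.75)]
scene lever [([332.0, 166.0], 0.74)]
scene mount [([341.0, 196.0], 0.98), ([320.0, 195.0], 0.49)]
pred head [320.92601698 178.07440215] boss [367.27388137 148.36011447] bal [335.5408033 161.8999271]
top lever_head [([336.0, 228.0], 0.54)]
top lever_boss [([336.0, 231.0], 0.26)]
top lever_balance []
top mount_pin []
top spacer_3_center [([339.0, 226.0], 0.64)]
top lever [([360.0, 232.0], 0.84)]
top mount [([275.0, 268.0], 0.28), ([183.0, 148.0], 0.2)]
pred head [338.74328159 225.97281936] boss [414.25732793 238.99722191] bal [361.20543955 229.47041095]
```

Request:
step_arm --targets '[{"dp": [0, 0, 0.02], "angular": [0, 0, 0], "fingers": 1}, {"dp": [0, 0, 0.06], "angular": [0, 0, 0], "fingers": 1}, {"dp": [0, 0, 0.1], "angular": [0, 0, 0], "fingers": 1}, {"dp": [0, 0, 0.14], "angular": [0, 0, 0], "fingers": 1}, {"dp": [0, 0, 0.175], "angular": [0, 0, 0], "fingers": 1}, {"dp": [0, 0, 0.195], "angular": [0, 0, 0], "fingers": 1}, {"dp": [0, 0, 0.205], "angular": [0, 0, 0], "fingers": 1}, {"dp": [0, 0, 0.205], "angular": [0, 0, 0], "fingers": 1}]'

```text
time: 20.35
tool_pos: [538.5, -174.7, 86.3]
tcp_rot: [180.0, 0.0, 80.5]
ft_force: [0.2, 0.0, -5.5]
finger_gap: 15.1
grip_force: 68.7
```

```bash
python3 - <<'E'
from h import *
for l in('scene','top'):
    im=snapshot(l);cv2.imwrite(f'pics/{l}6.png',im)
    g=lambda n:np.array(pinpoint(l,n)[0]['at']) if pinpoint(l,n) else None
    s=sense();t=s['tool_pos'];y=np.radians(s['tcp_rot'][2]+180);d=np.array([np.cos(y),np.sin(y),0]);o=np.array(t)-[0,0,7.8]
    print(l,'head',g('lever_head'),proj(l,o-52*d),'boss',g('lever_boss'),proj(l,o+135*d))
    m=np.array([546.5,-126.3]);e=np.array([-.1668,-.986]);p=m+184*e
    print('pin',g('mount_pin'),proj(l,np.r_[p,56]),'sp3',g('spacer_3_center'),proj(l,np.r_[m,45]))
    for n in('hex_driver','tally_counter','objective_case'):print(n,[np.round(q['at']) for q in pinpoint(l,n)[:2]])
print(s['time'],t,s['tcp_rot'],s['ft_force'],s['wrist_torque'],s['finger_gap'],s['qd'])
E
```

```text
scene head [319.3 189.3] [319.76177379 189.16223967] boss [365.7 160.5] [365.02226839 159.41410416]
pin [363.2 165.2] [363.92870902 165.48044963] sp3 [322.6 196.9] [319.6559983  197.51352553]
hex_driver [array([318., 261.])]
tally_counter [array([319., 191.]), array([264., 229.])]
objective_case [array([152., 264.])]
top head [336.2 229.5] [337.15994516 226.2578771 ] boss None [410.27775005 238.86775431]
pin None [408.13963971 238.92862875] sp3 [337.4 229.9] [337.03503765 226.70298284]
hex_driver [array([277., 269.])]
tally_counter [array([278., 200.])]
objective_case [array([183., 149.])]
21.0 [ 538.45946495 -174.74528273   86.27778298] [-1.79999334e+02  6.59042164e-05  8.04787548e+01] [-0.04489544 -0.13777007 -4.80628222] [-0.00838357  0.04406262 -0.01946783] 14.727050994024323 [ 0.05121165 -0.0125879   0.00084214  0.02857987 -0.0645059  -0.04078439]
```

Request:
step_arm --targets '[{"dp": [-0.003, 0, 0], "angular": [0, 0, 0], "fingers": 1}, {"dp": [-0.007, 0, 0.002], "angular": [0, 0, 0], "fingers": 1}, {"dp": [-0.007, 0, 0.002], "angular": [0, 0, 0], "fingers": 1}, {"dp": [-0.007, 0, 0.002], "angular": [0, 0, 0], "fingers": 1}, {"dp": [-0.007, 0, 0.002], "angular": [0, 0, 0], "fingers": 1}, {"dp": [-0.007, 0, 0.002], "angular": [0, 0, 0], "fingers": 1}, {"dp": [-0.007, 0, 0.002], "angular": [0, 0, 0], "fingers": 1}, {"dp": [-0.007, 0, 0.002], "angular": [0, 0, 0], "fingers": 1}]'

```text
time: 22.45
tool_pos: [538.2, -176.1, 85.9]
tcp_rot: [180.0, 0.0, 80.5]
ft_force: [-1.2, 0.3, -5.4]
finger_gap: 14.8
grip_force: 68.7
```

```bash
python3 -c "
from bench import *
s=sense();print(s['tool_pos'],s['tcp_rot'],s['finger_gap']);print(hand_in())"
```

```text
[ 538.23707321 -176.13262008   85.89413009] [1.79998850e+02 3.03529785e-03 8.04818818e+01] 14.770666294449912
the job is handed in; nothing more can be done
None
```

Job handed in at about 22 s: by camera the spacers are flush to within about 1 mm, and the lever is held level by its balance point about 30 mm above them, head over the stack and boss over the pin. The bystanders were not disturbed. No verdict came back.

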